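# Hold the gauge drawer's sprung dust cover at its balance point

### The arm

A 6-joint arm with a two-finger parallel gripper is mounted at the origin on the work surface. World frame = base frame: x ahead of the robot, y to its left, z up, the work surface at z = 0. Lengths are in m, angles in rad, forces in N, time in s.
With the tool pointing down it reaches from about 0.4 to 0.825 m from the base axis. Payload 7 kg.
Tool frame: the origin (TCP) lies between the finger pads; the fingertips stand 25 mm ahead of it and the grasp point (between the pads) lies 6 mm ahead of it (robot.tip_extent is the distance from the TCP to the fingertips, in m); z points along the fingers, y is the line along which they close (so a half turn about z gives the same grasp; the last joint's range is limited). The gripper opens to 85 mm and grips with 20 to 120 N. Pads are 22 mm wide; open, the fingers measure 114 mm over their backs; the gripper's body (76 mm by 85 mm) begins 54 mm behind the grasp point. The pads swing forward as they close: fully open they stand 13 mm farther back than shut.
Start: joints at [1.622, 0.359, 0.012, 0, -1.224, -0.288], TCP at [0.158, 0.656, 0.256] pointing down, gripper open.
Joint ranges: [-3.07, 3.07], [-1.43, 2.12], [-1.02, 1.25], [-3.03, 1.67], [-3.05, -0], [-3.03, 3.03]. Speed limits (rad/s): [2.39, 2.39, 3.01, 3.14, 3.14, 3.14].

### API

Orientations are given as a unit quaternion [w, x, y, z].
In Python, from cell import robot, viewer gives the robot as it stands.
- The arm moves only by the tool step_arm, never from a script. Its argument "steps" is a list of rows, each a list of 4 numbers: the shift along the world's x, y, z normalised to -1 to 1, where 1 is 0.5 m, then the turn about the world's z normalised to -1 to 1, where 1 is 2 pi rad. A call has 1 to 10 rows; each row is the pose to reach, as a shift and turn from the pose commanded when the call began, turning the shorter way round; what a row does not reach only later rows make up. A row lasts 1/12 s, in which the tool goes at most 41.7 mm and 7.16 degrees, less where a joint would pass 70% of its speed; a pose out of reach is approached as far as the arm can. A call with a number of a shift or a turn outside -1 to 1 is refused whole. A call with a gripper value outside its range is refused whole. "gripper" is the gripper command: -1 is shut, 1 is fully open, values between are in proportion, set as the call begins (left out, the last holds). The fingers move at their own pace and stop on an object; "grip_force" is the grip in N (left out, the last holds). Time passes only in rows, so rows that repeat a pose let the fingers close. It gives the time, the measured TCP pose, the force, the opening and the grip force at its end, in the units of the state.
- robot.get_obs(): the state, without advancing time (a new reading comes with each control period).
- viewer.snapshot(name): name is "side" or "top" or "wrist"; returns the picture (384x512x3 uint8, red, green, blue); there is no depth.
- viewer.get_calibration(name): a dict with "mtx" (3x3 intrinsics, pixels), "xyz" and "rotation" of the camera in the world. Camera axes: x right, y down, z forward; pixel columns grow to the right and rows downward; lengths in m; the calibration is good to about 2 mm. A picture is of the moment at which its call begins: read the wrist's pose just before it. get_calibration takes no time and is no camera call; for the wrist camera it gives the pose at the moment of the call.
- robot.close_job(): hands the job in; it is judged then, once.
The state is a dict: "time": time; "joint_positions": joint angles; "qvel": joint speeds; "joint_torque": joint torques, N m; "ee_pos": TCP position; "eef_rot": TCP orientation; "ft_force": force on the tool from outside, world axes, zero at the start; "wrist_torque": the same for the moment, N m; "width": opening from 0.0 (shut) to 1.0 (fully open); "grip_force": force on a finger pad.
Only numpy, scipy, OpenCV 4.12 (cv2) and the standard library are available. Lean on these libraries where they do the work, as an engineer would, in place of code of your own. Each camera call takes 0.05 s, during which the arm holds its last target. There are 200 camera calls.

### The job

A colleague is about to put a gauge block back: pull the upper drawer of the grey gauge cabinet out to its stop, take the sprung dust cover inside by its handle and lift it past its balance point, so that the gas struts have taken its weight, but never let it swing right up to its stop. Then ease it back and keep holding it at rest, a few degrees (no more than ten) below the balance point, ready to drop shut once the block is in. Finish holding it there with the drawer still out, and leave everything else where it is.

Things in the scene. Friction and masses are not known exactly. Their poses are not given: they have to be found in the camera images.
- cabinet_front (a point): middle of the upper front edge of the bench-top drawer cabinet, with the cabinet's axes (its x points into the cabinet, y along the front). The cabinet is light grey steel, 320 wide, 300 deep behind this edge, 190 high, fixed. Out at its stop, the upper drawer brings the cover's hinge line 20 in front of the face. Its front: z 84 to 176, 12 thick, flush. The lower drawer is not needed
- drawer (a joint): how far the upper drawer is out (m): 0 shut, 0.22 at its stop. It slides along the cabinet's -x on stiff slides (4 N friction, 2.5 to 3.5 kg moving) and stays where it is left; it may start up to 40 mm open
- drawer_handle (a point): centre of the upper drawer's steel bar pull: a level round bar 10 in diameter, 100 long, along the cabinet's y, its axis 40 in front of the drawer's face (35 free behind the bar), 160 above the bench, 30 below the cabinet's top; travels with the drawer
- cover: the sprung dust cover (origin 36 under its handle bar; its axes are the cabinet's when shut). Its tilt, turned about y, is the opening angle: 0 shut, 1.50 rad upright at its stop. Gas struts carry its 0.95 kg: they balance it at 0.87 rad (50 degrees). Let go below, it falls shut; above, it flies up to the stop. Lifting takes 6 N at the handle when shut, 0 at 0.87, 0.1 N per degree near there
- cover_handle (a point): centre of the cover's bow handle, a level round steel bar 10 in diameter, 100 long, along the cabinet's y. The cover: aluminium sheet 180 x 268 wide, 3 thick, shut flat in the drawer; its front edge swings up and back about a hinge line along y. Shut, the bar is 140 in front of that line and 36 above it (28 free under the bar), 166 above the bench, 48 behind the drawer front (top at 176)
- ring_gauge: bystander: steel ring gauge, 64 outside, 22 high, on the cabinet's top; origin at its underside
- plug_gauge: bystander: double-ended plug gauge with a square grip, 122 long, lying on the cabinet's top; origin at its underside
- v_block: bystander: dark steel V-block, 70 x 45 x 40 high, on the bench in front of the cabinet, lower than the drawer that passes over it; origin at its underside
- caliper: bystander: digital caliper, 232 long, lying on the bench left (+y) of the cabinet; origin at its underside
- micrometer: bystander: outside micrometer, about 140 long, lying on the bench right (-y) of the cabinet; origin at its underside
- mouse: bystander: black computer mouse on its mat, 105 x 60 x 31, left; origin at its underside
- wash_bottle: bystander: white plastic bottle, 60 in diameter, 150 high, right; origin at its underside

How it is judged:
On the way, in this order (a step that is already met when the one before it is completed fails the run):
1. the upper drawer is pulled out to its stop (within 25 mm) (value of joint drawer above 0.195 m), for 0.1 s.
2. the cover is lifted past its balance point (over 0.90 rad) (angle between cover's own z axis and vertical above 0.9 rad), for 0.2 s.
At the end, for the whole second after the job is handed in: the cover is held by the gripper's fingers, at rest, between 0.675 and 0.855 rad open, that is up to about ten degrees below its balance point at 0.87; the drawer is still out (over 0.17 m); every bystander is within 30 mm of where it stood (angle between cover's own z axis and vertical between 0.675 and 0.855 rad and angular speed of cover below 0.08 rad/s and contact force between the fingers and cover above 0.05 N and value of joint drawer above 0.17 m and distance of each of ring_gauge, plug_gauge, v_block, caliper, micrometer, mouse, wash_bottle from where it was at the start of the episode below 0.03 m); the arm keeps its last pose, push and grip.
It fails at once if the cover swings right up to its stop (over 1.4 rad) (angle between cover's own z axis and vertical above 1.4 rad).
It fails at once if a bystander is pushed more than 30 mm from its place (distance of any of ring_gauge, plug_gauge, v_block, caliper, micrometer, mouse, wash_bottle from where it was at the start of the episode above 0.03 m).
It also fails if it takes over 54 s, if anything falls off the work surface, if the arm or the gripper's body presses on something with over 40 N, if the wrist force passes 120 N, or if a joint passes its speed limit or range.

## Working session

There is one attempt and no reset: what is moved stays moved. The work goes in short steps, Python scripts to look and compute and a tool call to move; the robot and the scene stay as the last step left them, time stands still between calls to the robot, and variables do not carry over. Pictures are saved under pics/ and viewed, at most 10 in all, crops included, and the job is handed in when it is done.

Besides the shell and the picture viewer there is one more tool, called after ">>>" by a JSON object that holds its "api" and its "payload". step_arm: Moves the arm, as the interface text tells. Scaled input: -1 to 1 covers 0.5 m each way for a shift and 2 pi rad each way for a turn. Its arguments: {"type":"object","properties":{"steps":{"type":"array","items":{"type":"array","items":{"type":"number"}}},"gripper":{"type":"number"},"grip_force":{"type":"number"}},"required":["steps"]}

```bash
mkdir -p pics; ls; python3 - <<'E'
from cell import robot, viewer
import cv2,numpy as np
o=robot.get_obs()
for k in o: print(k,np.round(o[k],3))
for n in("side","top"):
    c=viewer.get_calibration(n); print(n,c)
    cv2.imwrite(f"pics/{n}0.png",cv2.resize(viewer.snapshot(n)[:,:,::-1],(800,600),interpolation=cv2.INTER_CUBIC))
E
```

```text
pics
time 0.0
joint_positions [ 1.622  0.359  0.011 -0.    -1.224 -0.288]
qvel [ 0.001 -0.001  0.     0.    -0.001 -0.001]
joint_torque [-1.0000e-03 -5.8332e+01  2.9341e+01  6.9370e+00 -6.0000e-03 -0.0000e+00]
ee_pos [0.158 0.656 0.255]
eef_rot [ 0.001  0.993 -0.118 -0.   ]
ft_force [-1.118  0.762  0.283]
wrist_torque [0.013 0.04  0.019]
grip_force 0.0
width 1.001
side {'mtx': array([[440.17059703,   0.        , 258.40314233],
       [  0.        , 440.17059703, 188.11033287],
       [  0.        ,   0.        ,   1.        ]]), 'xyz': array([-0.13254869, -0.86842329,  1.04644266]), 'rotation': array([-0.40149504,  0.84917518, -0.30685163,  0.15344483])}
top {'mtx': array([[409.93471562,   0.        , 250.78875742],
       [  0.        , 409.93471562, 192.97112713],
       [  0.        ,   0.        ,   1.        ]]), 'xyz': array([ 0.42712379, -0.00928038,  1.35754462]), 'rotation': array([-0.03420589,  0.71319854, -0.69820525,  0.05183857])}
```

View pics/side0.png

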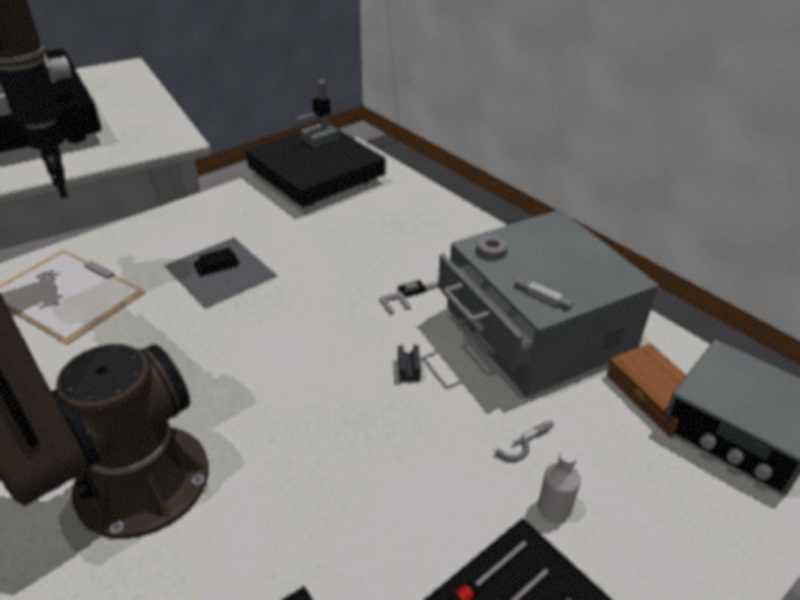

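View pics/top0.png

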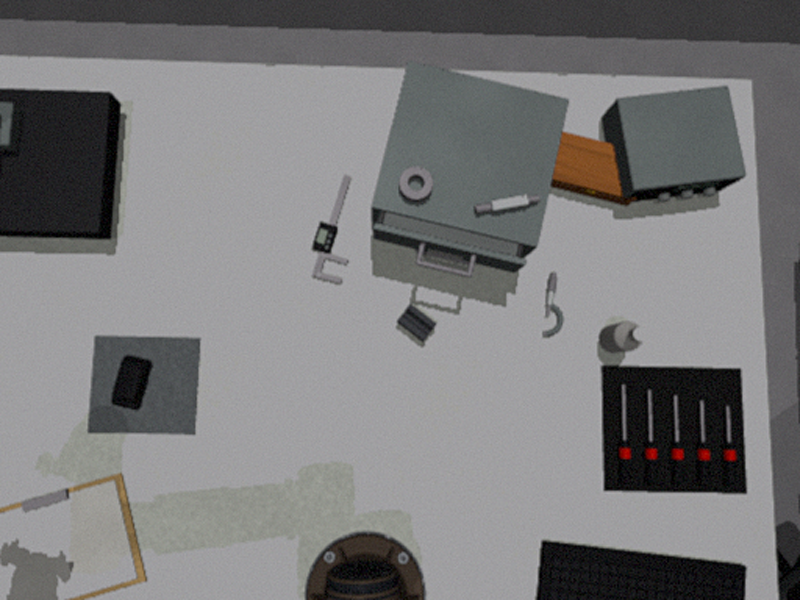

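The side view shows the cabinet with its drawer slightly open. In the top view the back corners are at (408,62) and (568,98), and the bar pull runs from about (418,264) to (472,275). I'll enlarge that area.

```bash
cat > h.py <<'E'
import numpy as np
from cell import robot, viewer
from scipy.spatial.transform import Rotation as R
def cam(n):
    c=viewer.get_calibration(n); q=c["rotation"]
    return c["mtx"],np.array(c["xyz"]),R.from_quat([q[1],q[2],q[3],q[0]]).as_matrix()
def toplane(C,u,v,z):
    K,t,M=C; d=M@np.linalg.inv(K)@[u,v,1]; return t+d*(z-t[2])/d[2]
def proj(C,p):
    K,t,M=C; q=K@(M.T@(np.array(p)-t)); return q[:2]/q[2]
E
python3 - <<'E'
import cv2
i=cv2.imread("pics/top0.png")[50:320,320:600]
cv2.imwrite("pics/topc.png",cv2.resize(i,None,fx=2.2,fy=2.2,interpolation=cv2.INTER_CUBIC))
from h import *
C=cam("top"); print(C[2])
s=512/800
for n,u,v,z in [("BL",408,62,.19),("BR",568,98,.19),("FL",374,209,.19),("FR",532,247,.19),("hl",418,264,.16),("hr",472,275,.16)]:
    print(n,toplane(C,u*s,v*s,z).round(4))
E
```

```text
[[ 0.01964439 -0.99237155  0.12170786]
 [-0.99946429 -0.02267878 -0.02359674]
 [ 0.02617692 -0.12117911 -0.99228544]]
BL [ 1.0357 -0.059   0.19  ]
BR [ 0.9728 -0.3685  0.19  ]
FL [ 7.437e-01 -3.000e-04  1.900e-01]
FR [ 0.6788 -0.2967  0.19  ]
hl [ 0.6469 -0.086   0.16  ]
hr [ 0.6282 -0.189   0.16  ]
```

View pics/topc.png

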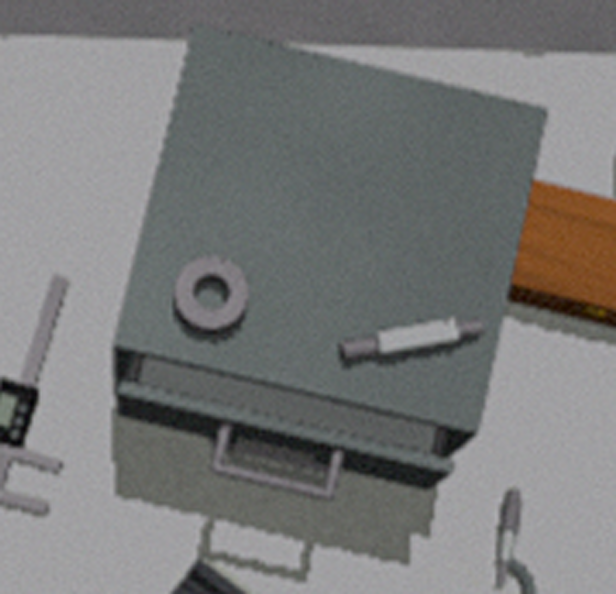

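The crop shows front-edge corners at (115,347) and (476,432), back corners at (190,28) and (547,108), and bar ends at (215,469) and (333,494). The drawer is about 30 mm open.

```bash
python3 - <<'E'
from h import *
C=cam("top");S=cam("side"); 
P={}
for n,u,v,z in [("BL",190,28,.19),("BR",547,108,.19),("FL",115,347,.19),("FR",476,432,.19),("hl",215,467,.16),("hr",334,492,.16)]:
    P[n]=toplane(C,(u/2.2+320)*.64,(v/2.2+50)*.64,z)
    print(n,P[n].round(4),"side px800",(proj(S,P[n])/.64).round(1))
f=P["FL"]-P["FR"]; s=P["BL"]-P["FL"]; t=P["BR"]-P["FR"];h=P["hl"]-P["hr"]
print("len",np.linalg.norm(f),np.linalg.norm(s),np.linalg.norm(t),np.linalg.norm(h))
print("yaw",np.arctan2(-f[0],f[1]),np.arctan2(s[1],s[0]),np.arctan2(t[1],t[0]),np.arctan2(-h[0],h[1]))
cen=sum(P[k] for k in("BL","BR","FL","FR"))/4
y=-.205;X=np.array([np.cos(y),np.sin(y),0]);print("front mid",(P["FL"]+P["FR"])/2,cen-.15*X)
F=cen-.15*X; hm=(P["hl"]+P["hr"])/2; print("handle",hm,"out",-(hm-F)@X-.04,"lateral",(hm-F)@np.array([-X[1],X[0],0]))
E
```

```text
BL [ 1.0342 -0.0559  0.19  ] side px800 [556.1 209.6]
BR [ 0.9707 -0.3697  0.19  ] side px800 [655.7 284.8]
FL [0.746 0.003 0.19 ] side px800 [448.8 242.8]
FR [ 0.6803 -0.3049  0.19  ] side px800 [535.7 329. ]
hl [ 0.6503 -0.0854  0.16  ] side px800 [443.3 290.7]
hr [ 0.6309 -0.1887  0.16  ] side px800 [471.8 320.3]
len 0.3149056368348147 0.29407338889368895 0.2975409725141452 0.10504769732054126
yaw -0.21046471194103733 -0.20168624794535028 -0.21948661386184037 -0.18573420727181866
front mid [ 0.71314798 -0.1509485   0.19      ] [ 0.71091767 -0.15133654  0.19      ]
handle [ 0.64055241 -0.13706993  0.16      ] out 0.03179609597863229 lateral -0.00035617850110336124
```

>>> {"api": "step_arm", "payload": {"steps": [[0.04, -0.07, 0, -0.0199], [0.08, -0.14, 0, -0.0398], [0.12, -0.21, 0, -0.0597], [0.16, -0.28, 0, -0.0796], [0.2, -0.35, 0, -0.0995], [0.24, -0.42, 0, -0.1194], [0.28, -0.49, 0, -0.1393], [0.32, -0.56, 0, -0.1592], [0.36, -0.63, 0, -0.1791], [0.4, -0.7, 0, -0.199]]}}

```text
time: 0.93
ee_pos: [0.3587, 0.3041, 0.2563]
eef_rot: [-0.0, 0.734, -0.679, -0.0]
ft_force: [1.1, -0.1, -1.0]
width: 1.002
grip_force: 0.0
```

>>> {"api": "step_arm", "payload": {"steps": [[0.044, -0.068, 0, -0.01], [0.088, -0.136, 0, -0.02], [0.132, -0.204, 0, -0.03], [0.176, -0.272, 0, -0.04], [0.22, -0.34, 0, -0.0463], [0.264, -0.408, 0, -0.0463], [0.308, -0.476, 0, -0.0463], [0.352, -0.544, 0, -0.0463], [0.396, -0.612, 0, -0.0463], [0.44, -0.68, 0, -0.0463]], "gripper": -0.06}}

```text
time: 1.77
ee_pos: [0.5789, -0.0359, 0.2561]
eef_rot: [-0.0, -0.63, 0.776, 0.0]
ft_force: [0.7, 1.0, 0.1]
width: 0.472
grip_force: 0.0
```

>>> {"api": "step_arm", "payload": {"steps": [[0.042, -0.069, 0, 0], [0.084, -0.137, 0, 0], [0.125, -0.206, 0, 0], [0.125, -0.206, 0, 0], [0.125, -0.206, 0, 0]]}}

```text
time: 2.18
ee_pos: [0.641, -0.139, 0.2545]
eef_rot: [-0.001, -0.629, 0.777, 0.001]
ft_force: [-0.9, 0.5, 0.2]
width: 0.472
grip_force: 0.0
```

```bash
python3 - <<'E'
from h import *
import cv2
o=robot.get_obs();q=o["eef_rot"];Y=R.from_quat([q[1],q[2],q[3],q[0]]).as_matrix()[:,1]
print(o["time"],o["ee_pos"],Y,np.arctan2(-Y[1],-Y[0]),o["width"])
C=cam("wrist");print(C[1])
cv2.imwrite("pics/w1.png",cv2.resize(viewer.snapshot("wrist")[:,:,::-1],(800,600),interpolation=cv2.INTER_CUBIC))
X=np.array([np.cos(-.207),np.sin(-.207),0]);Yc=np.array([-X[1],X[0],0])
for s in(-.05,.05): print(proj(C,np.array([.6405,-.137,.16])+s*Yc)/.64)
g=np.array(o["ee_pos"])-[0,0,.006];print("bar level at grasp xy",proj(C,[g[0],g[1],.16])/.64)
E
```

```text
2.1833 [ 0.64098724 -0.13901816  0.25448537] [-0.97793483  0.20889436  0.00257018] -0.21044494954429901 0.47216918420832144
[ 0.62833527 -0.20412676  0.3709161 ]
[403.6191401  226.44143073]
[403.82035577 405.66274378]
bar level at grasp xy [402.04645276 318.12368029]
```

View pics/w1.png

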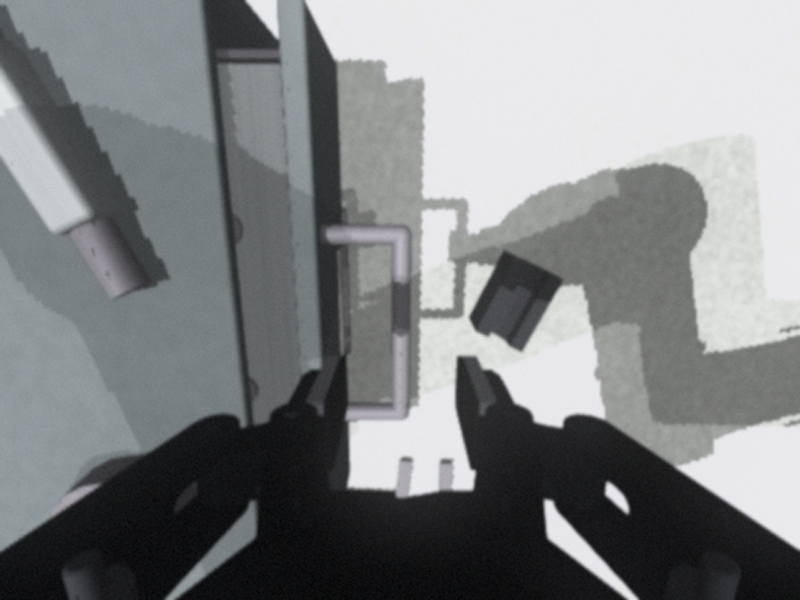

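The wrist view shows the bar pull vertical at column ~401, rows 233–410. This agrees with the prediction and the bar is centred between the fingers. I'll descend and grip.

>>> {"api": "step_arm", "payload": {"steps": [[0, 0.002, -0.05, 0], [0, 0.002, -0.1, 0], [0, 0.002, -0.15, 0], [0, 0.002, -0.176, 0], [0, 0.002, -0.176, 0], [0, 0.002, -0.176, 0]]}}

```text
time: 2.73
ee_pos: [0.6404, -0.1349, 0.1684]
eef_rot: [-0.001, -0.631, 0.776, 0.0]
ft_force: [0.7, 0.6, 1.0]
width: 0.47
grip_force: 0.0
```

>>> {"api": "step_arm", "payload": {"steps": [[0, 0, 0, 0], [0, 0, 0, 0], [0, 0, 0, 0], [0, 0, 0, 0], [0, 0, 0, 0]], "gripper": -1, "grip_force": 40}}

```text
time: 3.15
ee_pos: [0.6417, -0.1356, 0.1701]
eef_rot: [0.001, -0.63, 0.776, -0.001]
ft_force: [-1.3, 2.8, 7.0]
width: 0.097
grip_force: 39.2
```

>>> {"api": "step_arm", "payload": {"steps": [[-0.02, 0.0042, 0, 0], [-0.06, 0.0126, 0, 0], [-0.1, 0.021, 0, 0], [-0.14, 0.0294, 0, 0], [-0.18, 0.0378, 0, 0], [-0.22, 0.0462, 0, 0], [-0.26, 0.0546, 0, 0], [-0.3, 0.063, 0, 0], [-0.32, 0.0672, 0, 0], [-0.32, 0.0672, 0, 0]]}}

```text
time: 3.98
ee_pos: [0.4804, -0.1005, 0.17]
eef_rot: [0.003, -0.63, 0.776, -0.0]
ft_force: [-2.6, 10.3, 6.6]
width: 0.095
grip_force: 41.3
```

>>> {"api": "step_arm", "payload": {"steps": [[-0.012, 0.0025, 0, 0], [-0.024, 0.005, 0, 0], [-0.034, 0.0071, 0, 0], [-0.044, 0.0092, 0, 0], [-0.05, 0.0105, 0, 0], [-0.05, 0.0105, 0, 0], [-0.05, 0.0105, 0, 0]]}}

```text
time: 4.57
ee_pos: [0.4615, -0.0962, 0.1702]
eef_rot: [0.005, -0.631, 0.776, -0.003]
ft_force: [17.3, -1.7, -10.1]
width: 0.1
grip_force: 40.1
```

>>> {"api": "step_arm", "payload": {"steps": [[0.006, -0.001, 0, 0], [0.006, -0.001, 0, 0], [0.006, -0.001, 0, 0]]}}

```text
time: 4.82
ee_pos: [0.462, -0.0964, 0.1701]
eef_rot: [0.003, -0.63, 0.776, -0.001]
ft_force: [5.1, 5.0, 3.0]
width: 0.101
grip_force: 41.4
```

>>> {"api": "step_arm", "payload": {"steps": [[0, 0, 0, 0], [0, 0, 0, 0], [0, 0, 0, 0], [0, 0, 0, 0]], "gripper": -0.2}}

```text
time: 5.15
ee_pos: [0.4585, -0.0977, 0.1683]
eef_rot: [-0.0, -0.63, 0.776, 0.0]
ft_force: [-0.1, -0.3, 0.6]
width: 0.398
grip_force: 0.0
```

>>> {"api": "step_arm", "payload": {"steps": [[0, 0, 0.05, 0], [0, 0, 0.1, 0], [0, 0, 0.15, 0], [0, 0, 0.19, 0], [0.06, -0.0125, 0.19, 0], [0.12, -0.025, 0.19, 0], [0.17, -0.0355, 0.19, 0], [0.196, -0.041, 0.19, 0], [0.196, -0.041, 0.19, 0], [0.196, -0.041, 0.19, 0]]}}

```text
time: 5.98
ee_pos: [0.5567, -0.1183, 0.2623]
eef_rot: [-0.001, -0.63, 0.777, 0.001]
ft_force: [-0.7, 0.2, 0.5]
width: 0.399
grip_force: 0.0
```

```bash
python3 - <<'E'
from h import *
import cv2
o=robot.get_obs();print(o["time"],o["ee_pos"],o["width"])
C=cam("wrist")
cv2.imwrite("pics/w2.png",cv2.resize(viewer.snapshot("wrist")[:,:,::-1],(800,600),interpolation=cv2.INTER_CUBIC))
g=o["ee_pos"]
X=np.array([np.cos(-.207),np.sin(-.207),0]);Yc=np.array([-X[1],X[0],0])
for s in(-.05,0,.05): print(proj(C,np.array([g[0],g[1],.166])+s*Yc)/.64)
for s in(-.01,.01): print(proj(C,np.array([g[0],g[1],.166])+s*X)/.64)
E
```

```text
5.9833 [ 0.55670052 -0.11830732  0.26230337] 0.398941483355758
[402.2098263  222.31495493]
[402.14305653 317.06374831]
[402.08386511 401.05858839]
[420.7870844  317.04951302]
[383.49605383 317.07798587]
```

View pics/w2.png

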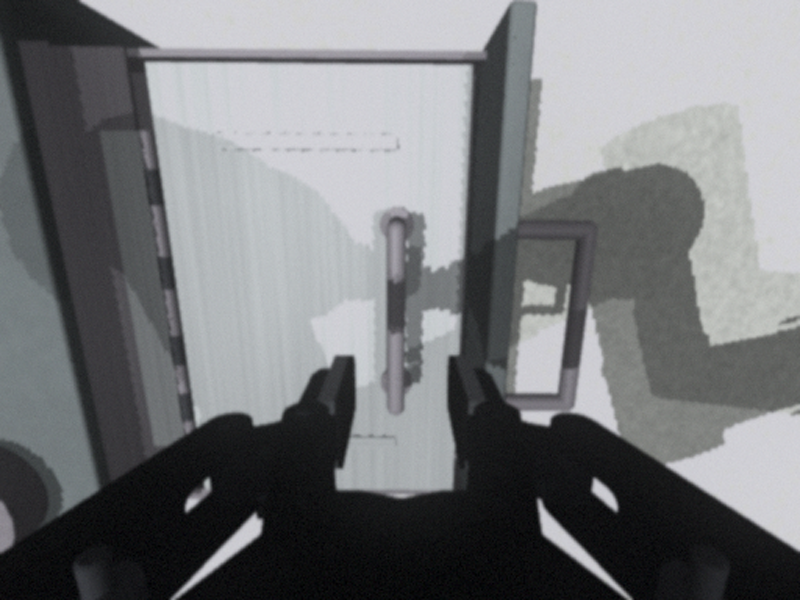

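The wrist view shows the cover bar at column ~396, rows 212–408. The prediction was 402, so I need to go about 3 mm farther in. I'll shift, descend and grip.

>>> {"api": "step_arm", "payload": {"steps": [[0.006, -0.001, -0.05, 0], [0.006, -0.001, -0.1, 0], [0.006, -0.001, -0.15, 0], [0.006, -0.001, -0.176, 0], [0.006, -0.001, -0.176, 0], [0.006, -0.001, -0.176, 0]]}}

```text
time: 6.53
ee_pos: [0.5591, -0.1185, 0.1756]
eef_rot: [-0.0, -0.63, 0.776, 0.0]
ft_force: [-0.1, 0.9, 0.7]
width: 0.398
grip_force: 0.0
```

>>> {"api": "step_arm", "payload": {"steps": [[0, 0, 0, 0], [0, 0, 0, 0], [0, 0, 0, 0], [0, 0, 0, 0], [0, 0, 0, 0]], "gripper": -1, "grip_force": 40}}

```text
time: 6.95
ee_pos: [0.5603, -0.1184, 0.177]
eef_rot: [0.001, -0.63, 0.776, -0.001]
ft_force: [-2.5, 1.9, 7.1]
width: 0.098
grip_force: 39.5
```

```bash
python3 - <<'E'
import numpy as np
X=np.array([np.cos(-.207),np.sin(-.207)]);r=np.hypot(.14,.036);a=np.arctan2(.036,.14)
for th in np.arange(0,1.06,.05):
    dx=.14-r*np.cos(a+th);dz=r*np.sin(a+th)-.036
    print(round(th,2),(np.array([*(dx*X),dz])/.5).round(4))
E
```

```text
0.0 [ 0. -0.  0.]
0.05 [ 0.0039 -0.0008  0.0139]
0.1 [ 0.0084 -0.0018  0.0276]
0.15 [ 0.0136 -0.0029  0.041 ]
0.2 [ 0.0195 -0.0041  0.0542]
0.25 [ 0.026  -0.0055  0.067 ]
0.3 [ 0.0331 -0.0069  0.0795]
0.35 [ 0.0408 -0.0086  0.0916]
0.4 [ 0.0491 -0.0103  0.1034]
0.45 [ 0.0579 -0.0122  0.1146]
0.5 [ 0.0673 -0.0141  0.1254]
0.55 [ 0.0772 -0.0162  0.1357]
0.6 [ 0.0876 -0.0184  0.1455]
0.65 [ 0.0985 -0.0207  0.1548]
0.7 [ 0.1098 -0.0231  0.1634]
0.75 [ 0.1216 -0.0255  0.1715]
0.8 [ 0.1337 -0.0281  0.179 ]
0.85 [ 0.1461 -0.0307  0.1859]
0.9 [ 0.1589 -0.0334  0.1921]
0.95 [ 0.1719 -0.0361  0.1976]
1.0 [ 0.1853 -0.0389  0.2025]
1.05 [ 0.1988 -0.0417  0.2067]
```

>>> {"api": "step_arm", "payload": {"steps": [[0.0039, -0.0008, 0.0139, 0], [0.0084, -0.0018, 0.0276, 0], [0.0136, -0.0029, 0.041, 0], [0.0195, -0.0041, 0.0542, 0], [0.026, -0.0055, 0.067, 0], [0.0331, -0.0069, 0.0795, 0], [0.0408, -0.0086, 0.0916, 0], [0.0491, -0.0103, 0.1034, 0], [0.0579, -0.0122, 0.1146, 0], [0.0579, -0.0122, 0.1146, 0]]}}

```text
time: 7.78
ee_pos: [0.5905, -0.125, 0.2344]
eef_rot: [0.001, -0.63, 0.776, -0.001]
ft_force: [-3.1, 2.9, -1.3]
width: 0.098
grip_force: 39.4
```

```bash
cat > ang.py <<'E'
from h import *
import cv2
o=robot.get_obs();p=np.array(o["ee_pos"]);print(o["time"],p.round(4),np.round(o["ft_force"],1),o["width"])
X=np.array([np.cos(-.207),np.sin(-.207)]);d=p-np.array([.5597,-.1185,.177])
dx=d[:2]@X;dz=d[2]
print("dx,dz",dx,dz,"th(z)",np.arcsin(min(1,(dz+.036)/.14456))-.2517,"th(both)",np.arctan2(dz+.036,.14-dx)-.2517)
E
python3 ang.py
```

```text
7.7833 [ 0.5905 -0.125   0.2344] [-3.1  2.9 -1.3] 0.09801241269362401
dx,dz 0.03153056339561579 0.05741201866825388 th(z) 0.45087058107124217 th(both) 0.4592505657758366
```

>>> {"api": "step_arm", "payload": {"steps": [[0.0094, -0.0019, 0.0108, 0], [0.0193, -0.004, 0.0211, 0], [0.0297, -0.0062, 0.0309, 0], [0.0406, -0.0085, 0.0402, 0], [0.0519, -0.0109, 0.0488, 0], [0.0637, -0.0133, 0.0569, 0], [0.0758, -0.0159, 0.0644, 0], [0.0882, -0.0185, 0.0713, 0], [0.101, -0.0212, 0.0775, 0], [0.114, -0.0239, 0.083, 0]]}}

```text
time: 8.62
ee_pos: [0.6466, -0.1372, 0.275]
eef_rot: [-0.0, -0.63, 0.776, -0.0]
ft_force: [-4.2, -0.6, 6.3]
width: 0.095
grip_force: 39.5
```

>>> {"api": "step_arm", "payload": {"steps": [[0.0134, -0.0028, 0.0049, 0], [0.0134, -0.0028, 0.0049, 0], [0.0134, -0.0028, 0.0049, 0], [0.0134, -0.0028, 0.0049, 0], [0.0134, -0.0028, 0.0049, 0]]}}

```text
time: 9.03
ee_pos: [0.6526, -0.1384, 0.2767]
eef_rot: [0.0, -0.63, 0.776, -0.0]
ft_force: [-2.0, -5.0, 2.2]
width: 0.095
grip_force: 39.9
```

```bash
python3 ang.py; python3 - <<'E'
from h import *
import cv2
i=viewer.snapshot("side")[120:264,230:430,::-1]
cv2.imwrite("pics/s2.png",cv2.resize(i,(800,576),interpolation=cv2.INTER_CUBIC))
S=cam("side")
X=np.array([np.cos(-.207),np.sin(-.207),0]);Y=np.array([-X[1],X[0],0])
for out in(.18,.20,.22):
  H=np.array([.5597,-.1185,.13])+X*(.14+.22-out)
  print("drawer front R",out,((proj(S,H-X*.2-Y*.16+[0,0,.046])-[230,120])*4).round(0))
  for th in(.8,.9,.95,1.0,1.05):
    print(th,[((proj(S,H-X*.18*np.cos(th)+[0,0,.18*np.sin(th)]+s*Y)-[230,120])*4).round(0) for s in(-.134,.134)])
E
```

```text
9.0333 [ 0.6526 -0.1384  0.2767] [-2.  -5.   2.2] 0.09506804377007474
dx,dz 0.09497822843876916 0.09970375889012856 th(z) 0.9672458263379489 th(both) 0.9987578429925019
drawer front R 0.18 [246. 457.]
0.8 [array([325., 313.]), array([138., 119.])]
0.9 [array([343., 294.]), array([153., 102.])]
0.95 [array([353., 285.]), array([162.,  94.])]
1.0 [array([362., 276.]), array([170.,  86.])]
1.05 [array([372., 268.]), array([179.,  79.])]
drawer front R 0.2 [221. 467.]
0.8 [array([301., 322.]), array([116., 125.])]
0.9 [array([319., 302.]), array([131., 108.])]
0.95 [array([328., 293.]), array([139., 100.])]
1.0 [array([338., 285.]), array([148.,  92.])]
1.05 [array([348., 276.]), array([157.,  85.])]
drawer front R 0.22 [196. 476.]
0.8 [array([276., 330.]), array([ 94., 132.])]
0.9 [array([294., 311.]), array([109., 115.])]
0.95 [array([304., 302.]), array([117., 107.])]
1.0 [array([314., 293.]), array([126.,  99.])]
1.05 [array([324., 284.]), array([134.,  91.])]
```

View pics/s2.png

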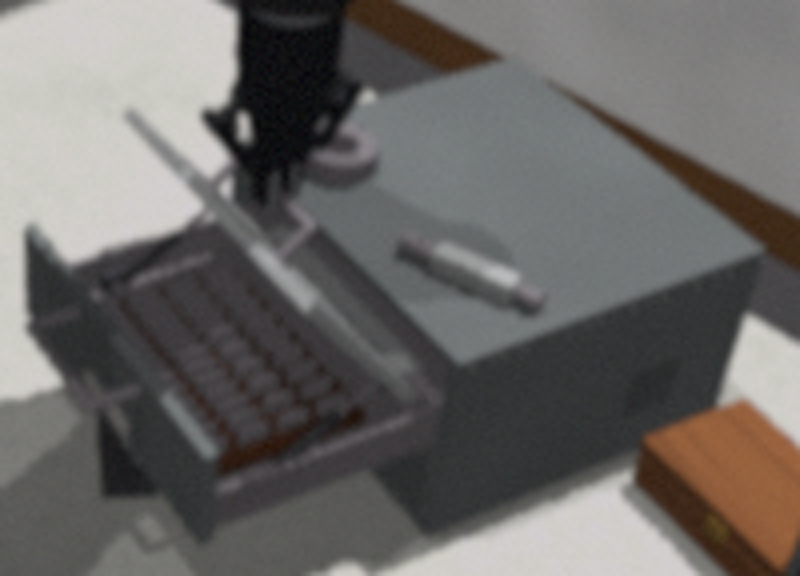

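The side view shows the cover raised in the gripper with its top edge from about (130,112) to (315,303), which is about 0.97–1.0 rad. The drawer is still out, at roughly 0.21. I'll ease the cover back to about 0.77 rad.

>>> {"api": "step_arm", "payload": {"steps": [[-0.0067, 0.0014, -0.0024, 0], [-0.0134, 0.0028, -0.0049, 0], [-0.02, 0.0042, -0.0076, 0], [-0.0264, 0.0055, -0.0104, 0], [-0.0329, 0.0069, -0.0135, 0], [-0.0392, 0.0082, -0.0166, 0], [-0.0455, 0.0095, -0.02, 0], [-0.0516, 0.0108, -0.0235, 0], [-0.0565, 0.0118, -0.0265, 0], [-0.0565, 0.0118, -0.0265, 0]]}}

```text
time: 9.92
ee_pos: [0.6242, -0.1322, 0.2622]
eef_rot: [0.0, -0.63, 0.776, -0.0]
ft_force: [2.2, -5.9, -4.6]
width: 0.097
grip_force: 39.2
```

>>> {"api": "step_arm", "payload": {"steps": [[0, 0, 0, 0], [0, 0, 0, 0], [0, 0, 0, 0], [0, 0, 0, 0], [0, 0, 0, 0], [0, 0, 0, 0]]}}

```text
time: 10.42
ee_pos: [0.6245, -0.1323, 0.2624]
eef_rot: [0.0, -0.63, 0.776, -0.0]
ft_force: [0.6, -6.2, -2.7]
width: 0.094
grip_force: 39.3
```

```bash
python3 ang.py; python3 - <<'E'
from h import *
import cv2
i=viewer.snapshot("side")[120:264,230:430,::-1]
cv2.imwrite("pics/s3.png",cv2.resize(i,(800,576),interpolation=cv2.INTER_CUBIC))
E
```

```text
10.4167 [ 0.6245 -0.1323  0.2624] [ 0.6 -6.2 -2.7] 0.09439383256274987
dx,dz 0.0662473764350394 0.08540947265315257 th(z) 0.7453164705039184 th(both) 0.7732022087439276
```

View pics/s3.png

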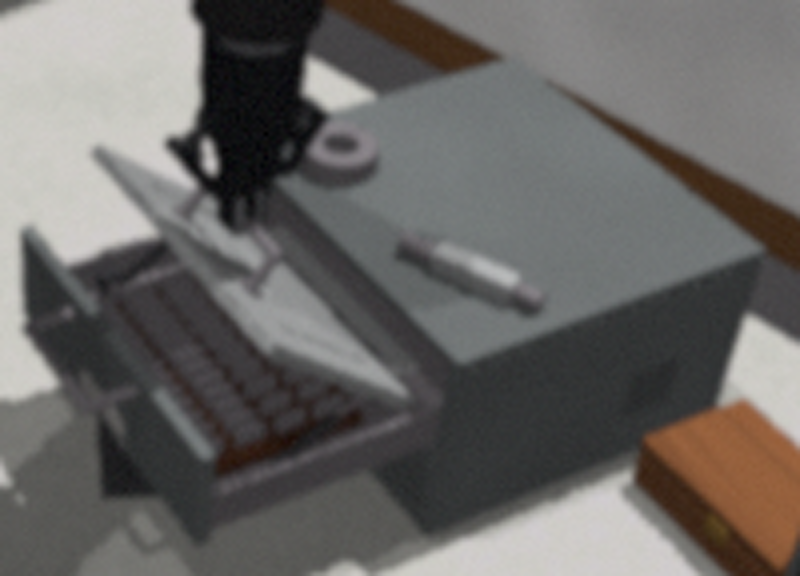

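The cover's edge corners are now at (95,148) and (272,348). I'll check the angle numerically, using the cabinet's front-right corner at (462,363) to remove any bias.

```bash
python3 - <<'E'
from h import *
from scipy.optimize import least_squares
S=cam("side")
X=np.array([np.cos(-.207),np.sin(-.207),0]);Y=np.array([-X[1],X[0],0])
px=lambda p:(proj(S,p)-[230,120])*4+1.5
B=np.array([.5597,-.1185,.13])
corner=px(B+X*.16-Y*.16+[0,0,.06]);b=np.array([462,363])-corner;print("bias",b)
for name,pts in(("peak",[(130,112),(315,303)]),("now",[(95,148),(272,348)])):
  for bias in(0,1):
    def f(v):
        th,o=v;H=B+X*(.14+o)
        return np.concatenate([px(H-X*.18*np.cos(th)+[0,0,.18*np.sin(th)]+s*Y)+bias*b-q for s,q in zip((.134,-.134),pts)])
    r=least_squares(f,[.8,0]);print(name,bias,r.x,r.fun.round(1))
E
```

```text
bias [ 3.04290772 -1.13816518]
peak 0 [0.90570524 0.01561541] [-1.1 -1.8  1.2  1.8]
peak 1 [0.9044373  0.01321028] [-1.  -2.   1.1  2. ]
now 0 [0.69478133 0.0109062 ] [-2.2  0.3  2.  -0.1]
now 1 [0.69388736 0.00843735] [-2.   0.1  1.9  0. ]
```

The image fit says the peak may only have been about 0.905 rad, too close to the 0.90 limit. I'll lift a little higher and hold to be sure.

>>> {"api": "step_arm", "payload": {"steps": [[0.0087, -0.0018, 0.005, 0], [0.0173, -0.0036, 0.0099, 0], [0.0301, -0.0063, 0.0161, 0], [0.0431, -0.009, 0.0216, 0], [0.0565, -0.0118, 0.0265, 0], [0.07, -0.0146, 0.0307, 0], [0.07, -0.0146, 0.0307, 0], [0.07, -0.0146, 0.0307, 0], [0.07, -0.0146, 0.0307, 0], [0.07, -0.0146, 0.0307, 0]]}}

```text
time: 11.3
ee_pos: [0.6589, -0.1397, 0.2788]
eef_rot: [-0.0, -0.63, 0.776, -0.0]
ft_force: [-3.1, -3.9, 2.2]
width: 0.093
grip_force: 39.7
```

```bash
python3 ang.py; python3 - <<'E'
from h import *
import cv2
i=viewer.snapshot("side")[140:230,240:350,::-1]
cv2.imwrite("pics/s4.png",cv2.resize(i,(770,630-60),interpolation=cv2.INTER_CUBIC) if 0 else cv2.resize(i,None,fx=6.5,fy=6.5,interpolation=cv2.INTER_CUBIC))
S=cam("side")
X=np.array([np.cos(-.207),np.sin(-.207),0]);Y=np.array([-X[1],X[0],0]);B=np.array([.5597,-.1185,.13])
px=lambda p:((proj(S,p)-[240,140]+.5)*6.5-.5).round(0)
print("corner",px(B+X*.16-Y*.16+[0,0,.06]))
for o in(0,.015):
  for th in(.9,.95,1,1.05):
    H=B+X*(.14+o);u=-X*np.cos(th)+np.array([0,0,np.sin(th)]);n=X*np.sin(th)+np.array([0,0,np.cos(th)])
    print(o,th,"edge",[px(H+.18*u+s*Y) for s in(.134,-.134)],"bar",[px(H+.14*u+.036*n+s*Y) for s in(.05,-.05)],"feet",[px(H+.14*u+s*Y) for s in(.05,-.05)])
E
```

```text
11.3 [ 0.6589 -0.1397  0.2788] [-3.1 -3.9  2.2] 0.09343685773769221
dx,dz 0.10141486085181892 0.10180001430859609 th(z) 1.0120733300577907 th(both) 1.046079984997956
corner [681. 462.]
0 0.9 edge [array([115.,  59.]), array([416., 378.])] bar [array([298., 135.]), array([413., 251.])] feet [array([244., 189.]), array([356., 308.])]
0 0.95 edge [array([128.,  46.]), array([432., 363.])] bar [array([310., 127.]), array([426., 242.])] feet [array([255., 179.]), array([367., 297.])]
0 1 edge [array([142.,  33.]), array([448., 349.])] bar [array([323., 119.]), array([439., 233.])] feet [array([266., 169.]), array([379., 286.])]
0 1.05 edge [array([156.,  21.]), array([464., 335.])] bar [array([335., 111.]), array([452., 225.])] feet [array([277., 159.]), array([390., 276.])]
0.015 0.9 edge [array([142.,  51.]), array([446., 368.])] bar [array([325., 127.]), array([441., 241.])] feet [array([271., 181.]), array([384., 298.])]
0.015 0.95 edge [array([155.,  38.]), array([462., 353.])] bar [array([337., 118.]), array([454., 232.])] feet [array([282., 171.]), array([395., 287.])]
0.015 1 edge [array([169.,  26.]), array([477., 339.])] bar [array([350., 110.]), array([467., 224.])] feet [array([293., 161.]), array([407., 277.])]
0.015 1.05 edge [array([183.,  13.]), array([494., 325.])] bar [array([362., 103.]), array([480., 216.])] feet [array([304., 151.]), array([418., 267.])]
```

View pics/s4.png

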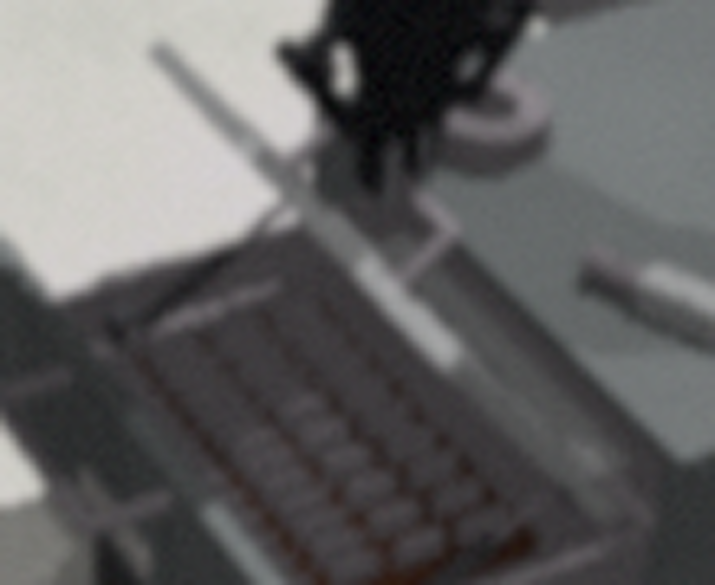

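The crop shows edge corners at (157,45) and (455,360), bar end at (455,232) and foot at about (400,280), so the angle is about 0.94–1.0 rad. I'll go one small step higher for margin, then ease back slightly higher than before (0.82 by kinematics, ~0.75 by image).

>>> {"api": "step_arm", "payload": {"steps": [[0.0069, -0.0015, 0.0018, 0], [0.0138, -0.0029, 0.0035, 0], [0.0138, -0.0029, 0.0035, 0], [0.0138, -0.0029, 0.0035, 0], [0.0138, -0.0029, 0.0035, 0], [0.0138, -0.0029, 0.0035, 0], [0.0138, -0.0029, 0.0035, 0]]}}

```text
time: 11.93
ee_pos: [0.6659, -0.1412, 0.2811]
eef_rot: [-0.0, -0.63, 0.776, -0.0]
ft_force: [-4.0, -4.3, 4.4]
width: 0.096
grip_force: 39.7
```

>>> {"api": "step_arm", "payload": {"steps": [[-0.0069, 0.0015, -0.0017, 0], [-0.0138, 0.0029, -0.0035, 0], [-0.0273, 0.0057, -0.0077, 0], [-0.0407, 0.0085, -0.0126, 0], [-0.0537, 0.0112, -0.0181, 0], [-0.0601, 0.0126, -0.0212, 0], [-0.0665, 0.0139, -0.0243, 0], [-0.0739, 0.0155, -0.0284, 0], [-0.0739, 0.0155, -0.0284, 0], [-0.0739, 0.0155, -0.0284, 0]]}}

```text
time: 12.77
ee_pos: [0.6293, -0.1332, 0.2655]
eef_rot: [0.0, -0.63, 0.776, -0.0]
ft_force: [0.3, -6.1, -3.2]
width: 0.096
grip_force: 39.2
```

>>> {"api": "step_arm", "payload": {"steps": [[0, 0, 0, 0], [0, 0, 0, 0], [0, 0, 0, 0], [0, 0, 0, 0], [0, 0, 0, 0], [0, 0, 0, 0], [0, 0, 0, 0], [0, 0, 0, 0]]}}

```text
time: 13.43
ee_pos: [0.6294, -0.1332, 0.2656]
eef_rot: [0.0, -0.63, 0.776, -0.0]
ft_force: [0.6, -5.7, -3.3]
width: 0.092
grip_force: 39.3
```

```bash
python3 ang.py; python3 - <<'E'
from h import *
import cv2
i=viewer.snapshot("side")[140:230,240:350,::-1]
cv2.imwrite("pics/s5.png",cv2.resize(i,None,fx=6.5,fy=6.5,interpolation=cv2.INTER_CUBIC))
S=cam("side")
X=np.array([np.cos(-.207),np.sin(-.207),0]);Y=np.array([-X[1],X[0],0]);B=np.array([.5597,-.1185,.13])
px=lambda p:((proj(S,p)-[240,140]+.5)*6.5-.5).round(0)
for o in(0,.012):
  for th in(.65,.7,.75,.8,.85):
    H=B+X*(.14+o);u=-X*np.cos(th)+np.array([0,0,np.sin(th)]);n=X*np.sin(th)+np.array([0,0,np.cos(th)])
    print(o,th,"edge",[px(H+.18*u+s*Y) for s in(.134,-.134)],"bar",px(H+.14*u+.036*n-.05*Y),"foot",px(H+.14*u-.05*Y))
E
```

```text
13.4333 [ 0.6294 -0.1332  0.2656] [ 0.6 -5.7 -3.3] 0.09179292594480766
dx,dz 0.07121079675752749 0.08855801645393596 th(z) 0.7867832401297756 th(both) 0.8145147680884903
0 0.65 edge [array([ 57., 131.]), array([348., 458.])] bar [351. 303.] foot [306. 366.]
0 0.7 edge [array([ 67., 116.]), array([360., 442.])] bar [363. 292.] foot [315. 354.]
0 0.75 edge [array([ 78., 101.]), array([373., 426.])] bar [375. 281.] foot [325. 342.]
0 0.8 edge [array([90., 87.]), array([387., 409.])] bar [387. 270.] foot [335. 330.]
0 0.85 edge [array([102.,  73.]), array([401., 394.])] bar [400. 260.] foot [345. 319.]
0.012 0.65 edge [array([ 79., 124.]), array([372., 450.])] bar [374. 295.] foot [329. 358.]
0.012 0.7 edge [array([ 89., 109.]), array([384., 433.])] bar [386. 284.] foot [338. 346.]
0.012 0.75 edge [array([100.,  95.]), array([397., 417.])] bar [397. 273.] foot [347. 334.]
0.012 0.8 edge [array([112.,  80.]), array([411., 401.])] bar [410. 263.] foot [357. 322.]
0.012 0.85 edge [array([124.,  66.]), array([425., 385.])] bar [422. 253.] foot [368. 311.]
```

View pics/s5.png

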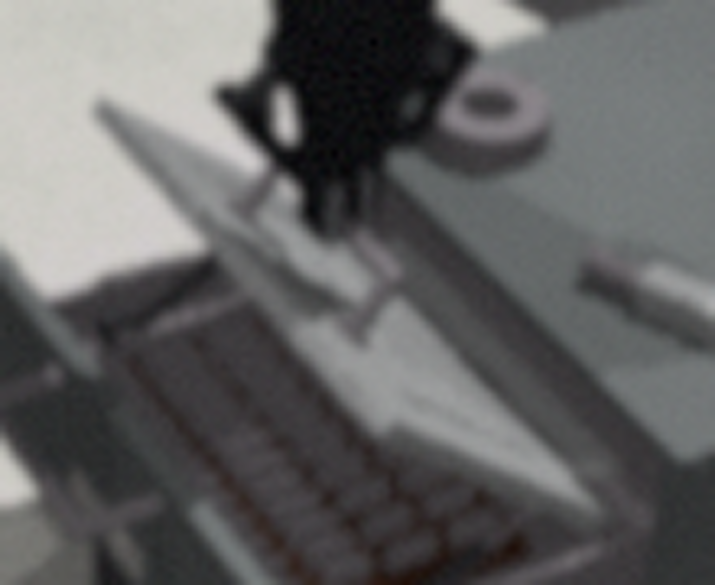

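The cover's edge is at (97,100) to (390,432), with the bar end at (400,280) and its foot at (352,337). That puts it at about 0.72–0.79 rad, at rest in the gripper, and the drawer is about 0.21 m out. I'll hand in.

```bash
python3 -c "
from cell import robot
print(robot.close_job())"
```

```text
the job is handed in; nothing more can be done
None
```

The job is handed in, though the interface gave no verdict: drawer out about 0.21 m, cover lifted to an estimated 1.0 rad or more, then eased back and held at rest at about 0.75 rad (estimates 0.72–0.81), bystanders left alone (positions not re-measured).

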